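# Slide a soapstone blank along the rail into the jig's corner pocket

## Robot

A 6-joint arm with a two-finger parallel gripper is mounted at the origin on the work surface. World frame = base frame: x ahead of the robot, y to its left, z up, the work surface at z = 0. Lengths are in m, angles in rad, forces in N, time in s.
With the tool pointing down it reaches from about 0.375 to 0.975 m from the base axis. Payload 3.8 kg.
Tool frame: the origin (TCP) lies on the centre line of the jaws, within the pads' length; the fingertips stand 25 mm ahead of it and the grasp point (between the pads) lies 6 mm ahead of it; y points along the fingers, z is the direction in which the jaws open and shut, and the axes are right-handed (so a half turn about y gives the same grasp; the last joint's range is limited). The gripper opens to 85 mm and grips with 20 to 120 N. Pads are 22 mm wide; open, the fingers measure 114 mm over their backs; the gripper's body (76 mm by 85 mm) begins 54 mm behind the grasp point. The pads swing forward as they close: fully open they stand 13 mm farther back than shut.
Start: joints at [1.232, 0.264, 1.604, -0, 1.274, -0.037], TCP at [0.201, 0.644, 0.235] pointing down, gripper open.
Joint ranges: [-2.63, 2.63], [-0.94, 2.18], [0.31, 2.57], [-1.31, 4.45], [0, 2.66], [-2.55, 2.55]. Speed limits (rad/s): [2.57, 2.57, 3.14, 3.14, 3.14, 3.14].

## Interface

Orientations are given as a rotation vector (axis times angle).
In Python, from workcell import bot gives the robot as it stands.
- The arm moves only by the shell command python3 -m jog 'ROWS' [FORCE]. ROWS is JSON, a list of rows, each a list of 5 numbers: the shift along the world's x, y, z in mm, then the turn about the world's z in degrees, then the finger opening in mm, from 0 to 85.4. A call has exactly 10 rows; each row is the pose to reach, as a shift and turn from the pose commanded when the call began; what a row does not reach only later rows make up. A row lasts 1/8 s, in which the tool goes at most 62.5 mm and 10.7 degrees, less where a joint would pass 70% of its speed; a pose out of reach is approached as far as the arm can. A call with a gripper value outside its range is refused whole. The fingers move at their own pace and stop on an object; FORCE is the grip in N (left out, the last holds). Time passes only in rows, so rows that repeat a pose let the fingers close, or fill a call up. It gives the time, the measured TCP pose, the force and the opening at its end, in the units of the state.
- bot.read_state(): the state, without advancing time (a new reading comes with each control period).
- bot.read_camera(name): name is "scene" or "side" or "wrist"; returns a dict with "pixels" (420x560x3 uint8, red, green, blue), "fx", "fy", "cx", "cy" (pixels), "dist" ([k1, k2, p1, p2, k3] as OpenCV has them; the pictures are not rectified), "R" (3x3) and "t" (3): a world point X has camera coordinates R X + t. Camera axes: x right, y down, z forward; pixel columns grow to the right and rows downward; lengths in m; the calibration is good to about 2 mm. A picture is of the moment at which its call begins. There is no depth.
- bot.finish_job(): hands the job in, once; it reports no verdict.
The state is a dict: "time": time; "q": joint angles; "joint_vel": joint speeds; "joint_torque": joint torques, N m; "tool_pos": TCP position; "tcp_rot": TCP orientation; "wrist_force": force on the tool from outside, world axes, zero at the start; "torque": the same for the moment, N m; "width": opening from 0.0 (shut) to 1.0 (fully open).
Only numpy, scipy, OpenCV 4.12 (cv2) and the standard library are available. Lean on these libraries where they do the work, as an engineer would, in place of code of your own. Each camera call takes 0.05 s, during which the arm holds its last target.

## Task

Push the small rectangular soapstone blank on the sawing jig straight over until its long side lies flat against the long rail, well short of the pocket. Then, keeping it against the rail, slide it along until it sits in the corner pocket, snug against both the rail and the end stop, and let go of it. Only push it with the fingers, never lift or tip it, and leave everything else where it lies.

Things in the scene. Friction and masses are not known exactly. Their poses are not given: they have to be found in the camera images.
- jig: wooden sawing jig fixed to the bench, turned by up to 0.3 rad; origin on its underside at bench height. Its board spans local x -115 to +100 and y -170 to +270 mm, flat top at z = 20 mm. Three dark strips, each 22 mm tall (tops at z = 42 mm), stand on it: long rail along y on the +x side (far from the robot), end stop across the rail's -y end, and short keeper; they form the corner pocket
- rail_face (a point): middle of the rail's upper edge on its working face (jig x = 70, y = 50, z = 42 mm). The face looks towards jig -x and runs from y = -170 to +270 mm; the rail is 26 mm thick
- keeper_end (a point): upper edge of the keeper at the pocket's mouth, nearest the rail (jig x = 19, y = -85, z = 42 mm). The keeper is parallel to the rail, from the end stop's face to y = -85 mm, x from -3 to +19 mm, so the pocket is 51 mm wide across x, 35 mm deep, and open towards +y
- pocket_corner (a point): inner corner of the pocket on the board's top, where the faces of rail and end stop meet (jig x = 70, y = -120, z = 20 mm); axes as the jig's, the pocket lies towards -x and +y. The end stop's face is at y = -120 mm, from x = -20 to +70; it is 30 mm thick
- blank: pinkish soapstone block to slide, 45 (its x) by 60 (its y, the long side) by 24 mm tall, 0.13 to 0.25 kg, origin at the centre of its underside. Starts flat on the board, centre at jig x -27 to 0, y 50 to 120 mm, turned up to 0.4 rad from the rail. Seated, its centre is at jig x = 47.5, y = -90 mm. It slides under a few newtons and stays where left
- disc: round soapstone disc, 48 mm across, 20 mm tall, on the jig's +y end (jig x about 0, y about 235 mm); origin at the centre of its underside. Leave it alone
- point: steel point tool, 14 mm square bar with a tapered tip, 140 mm long along its y (y from -70, the tip, to +70 mm), on the jig's near edge (jig x about -90, y about -70 mm); origin under its middle. Leave it alone
- hammer: rusty club hammer lying on its side, head 45 x 105 x 45 mm at the origin (underside of the head), wooden handle running 250 mm towards its -x, standing or lying clear of the work; leave it alone
- chunk: raw pinkish soapstone chunk, about 140 x 100 mm, 110 mm tall, origin under its centre, standing or lying clear of the work; leave it alone
- owl: half-roughed soapstone owl, 84 mm across, 148 mm tall, origin under its centre, standing or lying clear of the work; leave it alone
- rasp: flat steel rasp with a wooden handle, 220 mm long along its x (-110 to +110 mm), 22 mm tall, origin on the underside, standing or lying clear of the work; leave it alone
There are look-alikes about, which are no part of the job. What is shaped like the blank but orange or yellow is not meant.

How it is judged:
By the outcome, as a careful person would: the job done as asked, in the order asked, and still so for the second after the job is handed in, with the robot touching nothing.
It also fails if it takes over 50 s, if anything falls off the work surface, if the arm or the gripper's body presses on something with over 40 N, if the wrist force passes 120 N, or if a joint passes its speed limit or range.

## Working session

There is one attempt and no reset: what is moved stays moved. The work goes in short steps, Python scripts to look and compute and a shell command to move; the robot and the scene stay as the last step left them, time stands still between calls to the robot, and variables do not carry over. Pictures are saved under pics/ and viewed, and the job is handed in when it is done.

```bash
ls; mkdir -p pics; python3 - <<'E'
from workcell import bot
import cv2
s=bot.read_state(); print(s)
for n in ["scene","side","wrist"]:
    c=bot.read_camera(n); cv2.imwrite(f"pics/{n}0.png",c["pixels"][:,:,::-1]); print(n,c["fx"],c["cx"],c["cy"],c["dist"],(-c["R"].T@c["t"]).round(3),c["R"].round(2).tolist())
E
```

```text
pics
{'time': 0.0, 'q': array([ 1.23210657e+00,  2.64741373e-01,  1.60537261e+00,  1.18675126e-05,
        1.27368595e+00, -3.69059715e-02]), 'joint_vel': array([-1.29739576e-03,  1.75951591e-04, -8.94177022e-04,  9.40416449e-05,
       -1.29458562e-03, -7.25133912e-04]), 'joint_torque': array([ 2.85833943e-03, -5.15092993e+01, -3.67326558e+01,  2.45033033e-05,
        1.29904298e-02,  1.51988502e-05]), 'tool_pos': array([0.20039005, 0.64381924, 0.23417069]), 'tcp_rot': array([-1.55995712,  0.23726449, -0.2365974 ]), 'wrist_force': array([ 1.02821003,  0.513474  , -0.57886606]), 'torque': array([ 0.02804951, -0.01133826,  0.00334278]), 'width': 0.9955073119146214}
scene 401.42763673986695 279.42628929128324 208.01001018099655 [-0.06436296  0.          0.          0.          0.        ] [ 1.02  -0.149  0.84 ] [[0.32, 0.95, 0.0], [0.78, -0.26, -0.56], [-0.53, 0.18, -0.83]]
side 383.86647986114565 281.20785315044367 213.95510962388005 [-0.04804581  0.          0.          0.          0.        ] [ 0.458 -0.836  0.596] [[1.0, -0.08, 0.02], [-0.02, -0.52, -0.85], [0.08, 0.85, -0.52]]
wrist 350.9521361150961 278.38806493123593 208.10450541988138 [-0.03717617  0.          0.          0.          0.        ] [0.122 0.669 0.373] [[0.3, 0.95, -0.0], [0.9, -0.28, 0.32], [0.3, -0.1, -0.95]]
```

View pics/scene0.png

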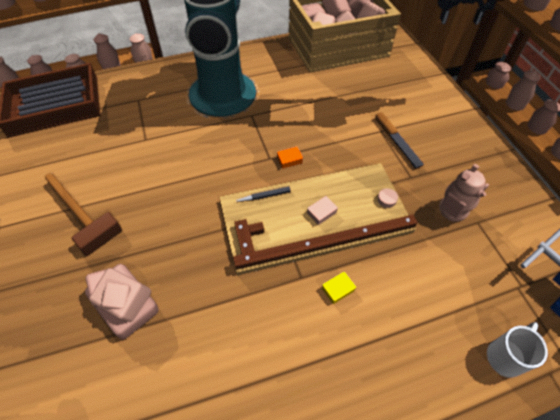

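View pics/side0.png

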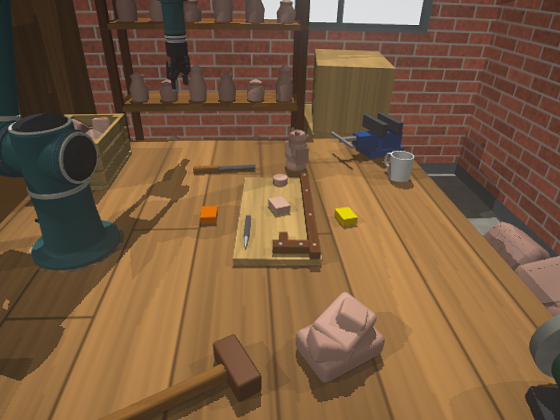

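View pics/wrist0.png

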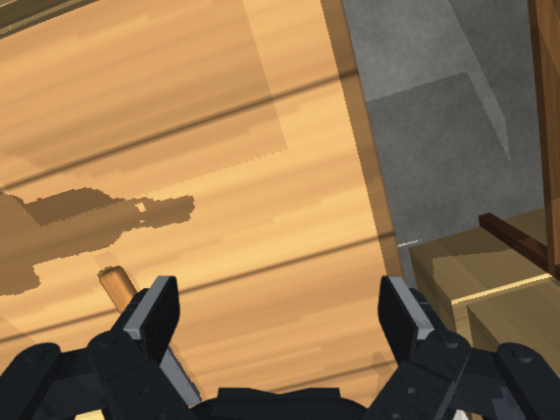

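The scene view shows three blank-shaped blocks: orange at (290,157), yellow at (340,287) and pinkish at (322,210). Only the pinkish one is on the jig and the right colour, so that is the blank. The round pink piece at (388,198) is the disc, and the dark strips form an L with its pocket at about (245,240). I'll confirm with an enlarged crop and measure.

```bash
cat > h.py <<'E'
from workcell import bot
import numpy as np, cv2
def K(c): return np.array([[c["fx"],0,c["cx"]],[0,c["fy"],c["cy"]],[0,0,1.]])
def ray(c,px,z):
    u=cv2.undistortPoints(np.array(px,float).reshape(-1,1,2),K(c),np.array(c["dist"])).reshape(-1,2)
    R=np.array(c["R"]);o=-R.T@np.array(c["t"])
    d=np.c_[u,np.ones(len(u))]@R
    return (o+d*((z-o[2])/d[:,2])[:,None])
def proj(c,X):
    R=np.array(c["R"]);rv,_=cv2.Rodrigues(R)
    return cv2.projectPoints(np.array(X,float).reshape(-1,1,3),rv,np.array(c["t"],float),K(c),np.array(c["dist"]))[0].reshape(-1,2)
def crop(c,x0,y0,x1,y1,k,name):
    im=cv2.resize(c["pixels"][y0:y1,x0:x1,::-1],None,fx=k,fy=k,interpolation=cv2.INTER_CUBIC); cv2.imwrite(name,im)
E
python3 - <<'E'
from h import *
c=bot.read_camera("scene"); crop(c,210,140,430,280,3.6,"pics/c1.png")
c=bot.read_camera("side"); crop(c,220,160,340,275,5,"pics/c2.png")
E
```

```text
(no output)
```

View pics/c1.png

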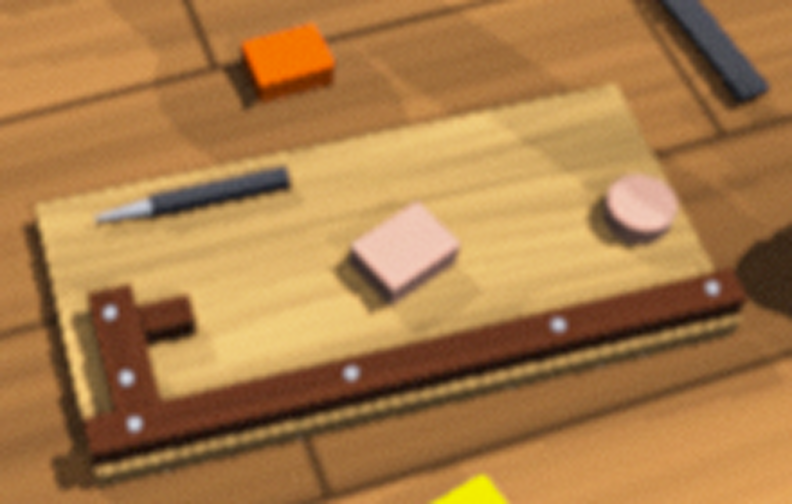

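View pics/c2.png

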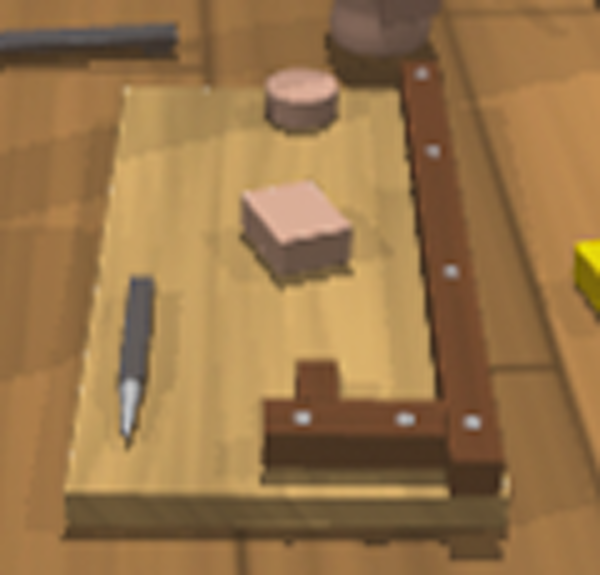

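```bash
cat > m.py <<'E'
from h import *
def blanktop(c,lo=150,roi=(225,100,425,275)):
    p=c["pixels"].astype(int); hsv=cv2.cvtColor(c["pixels"],cv2.COLOR_RGB2HSV)
    # pinkish: low saturation, red-ish, bright
    m=((p[...,0]>lo)&(hsv[...,1]<110)&((p[...,1]-p[...,2])<25)&(p[...,0]-p[...,1]>15)).astype(np.uint8)
    k=np.zeros_like(m);x0,y0,x1,y1=roi;k[y0:y1,x0:x1]=1;m*=k
    cs,_=cv2.findContours(m,cv2.RETR_EXTERNAL,cv2.CHAIN_APPROX_NONE)
    return m,sorted(cs,key=cv2.contourArea,reverse=True)
E
python3 - <<'E'
from m import *
for n,roi in (("scene",(225,150,425,275)),("side",(230,165,330,270))):
    c=bot.read_camera(n); m,cs=blanktop(c,roi=roi)
    for q in cs[:3]:
        a=cv2.contourArea(q)
        if a<20: continue
        W=ray(c,q.reshape(-1,2),0.044)
        r=cv2.minAreaRect((W[:,:2]*1000).astype(np.float32))
        print(n,a,q.reshape(-1,2).mean(0),"rect",r, cv2.boxPoints(r).round(0).tolist())
    if n=="scene":
        p=c["pixels"].astype(int)
        for u in (260,300,340,380): print(u,[(v,tuple(p[v,u])) for v in range(215,258,1) if 1][::3])
        dk=(p.sum(2)<200)&(p[...,0]>p[...,2]+8)
        pts=[]
        for u in range(270,405):
            e=262-(u-238)*0.17 # rough middle line
            v=[y for y in range(int(e)-35,int(e)+3) if dk[y,u] and dk[y+1,u] and dk[y+2,u]]
            if v: pts.append((u,v[0]-0.5))
        pts=np.array(pts); W=ray(c,pts,0.042)
        vx,vy,x,y=cv2.fitLine((W[:,:2]).astype(np.float32),cv2.DIST_HUBER,0,.001,.001).ravel()
        d=(W[:,0]-x)*-vy+(W[:,1]-y)*vx
        print("rail dir",vx,vy,x,y,"rms",d.std(),len(pts),pts[::20].tolist())
E
```

```text
scene 342.0 [322.62903226 208.20967742] rect ((539.3013916015625, 122.86983489990234), (45.70945358276367, 57.853736877441406), 18.3877010345459) [[508.0, 143.0], [527.0, 88.0], [570.0, 103.0], [552.0, 158.0]]
scene 189.5 [388.0212766  196.34042553] rect ((555.391845703125, 289.51287841796875), (42.08863830566406, 44.25575637817383), 63.522926330566406) [[526.0, 281.0], [566.0, 261.0], [585.0, 298.0], [545.0, 318.0]]
260 [(215, (np.int64(228), np.int64(187), np.int64(113))), (218, (np.int64(223), np.int64(182), np.int64(109))), (221, (np.int64(195), np.int64(148), np.int64(86))), (224, (np.int64(100), np.int64(51), np.int64(32))), (227, (np.int64(103), np.int64(54), np.int64(30))), (230, (np.int64(53), np.int64(29), np.int64(16))), (233, (np.int64(78), np.int64(56), np.int64(32))), (236, (np.int64(213), np.int64(172), np.int64(101))), (239, (np.int64(222), np.int64(179), np.int64(107))), (242, (np.int64(225), np.int64(182), np.int64(110))), (245, (np.int64(228), np.int64(188), np.int64(110))), (248, (np.int64(209), np.int64(166), np.int64(97))), (251, (np.int64(116), np.int64(63), np
[... 2416 characters left out ...]
(119), np.int64(80), np.int64(44))), (257, (np.int64(179), np.int64(125), np.int64(68)))]
rail dir 0.062083066 0.998071 0.6136731 0.119488806 rms 0.018873889811122157 135 [[270.0, 249.5], [290.0, 245.5], [310.0, 213.5], [330.0, 234.5], [350.0, 230.5], [370.0, 225.5], [390.0, 221.5]]
side 127.5 [278.72093023 202.30232558] rect ((535.603515625, 119.28019714355469), (42.738502502441406, 56.33541488647461), 18.818809509277344) [[506.0, 139.0], [524.0, 86.0], [565.0, 100.0], [547.0, 153.0]]
side 60.0 [279.96666667 176.8       ] rect ((550.2506713867188, 283.1476745605469), (43.972434997558594, 42.841026306152344), 88.08582305908203) [[528.0, 262.0], [571.0, 260.0], [572.0, 304.0], [530.0, 306.0]]
```

```bash
python3 - <<'E'
from m import *
c=bot.read_camera("scene"); p=c["pixels"].astype(int)
g=p.sum(2)
pts=[]
for u in range(262,410):
    e=248.5-(u-262)*0.225
    for y in range(int(e)-7,int(e)+8):
        a,b=g[y,u],g[y+1,u]
        if a>=290>b and g[y+2,u]<240: pts.append((u,y+(a-290)/(a-b))); break
pts=np.array(pts); W=ray(c,pts,0.042)
vx,vy,x,y=cv2.fitLine((W[:,:2]).astype(np.float32),cv2.DIST_HUBER,0,.001,.001).ravel()
if vy<0: vx,vy=-vx,-vy
d=-((W[:,0]-x)*-vy+(W[:,1]-y)*vx)
print("rail",vx,vy,x,y,"std",d.std(),len(pts))
ey=np.array([vx,vy]);ex=np.array([vy,-vx]); yaw=np.arctan2(-vx,vy); print("yaw",yaw)
# provisional jig frame with y unknown: origin such that rail point has jig x=70; measure y along
def loc(P): P=np.asarray(P)[...,:2]-np.array([x,y]); return np.stack([P@ex+.070,P@ey],-1)*1000
f=lambda X:(210+X[0]/3.6-.36,140+X[1]/3.6-.36)
C={"board nl":(38,205,20),"board fl":(615,88,20),"screw2":(109,313,42),"screw3":(126,378,42),"screwR0":(134,425,42),"keeper end near":(186,297,42),"keeper end rail":(193,318,42),"endstop inner/rail":(156,400,42),"endstop outer near":(90,293,42),"endstop inner near":(131,287,42),"stopEnd/keep":(140,308,42)}
for k,(a,b,z) in C.items():
    w=ray(c,[f((a,b))],z/1000)[0]; print(k,w.round(4),loc(w).round(1))
print("blank",loc([.5393,.12287]),"disc")
E
```

```text
rail 0.061953258 0.99807906 0.6109189 0.14194047 std 0.003186287540252263 148
yaw -0.061992962
board nl [ 0.4101 -0.1006  0.02  ] [-115.4 -254.5]
board fl [0.4397 0.3337 0.02  ] [-112.7  180.8]
screw2 [ 0.5252 -0.0786  0.042 ] [  -1.9 -225.4]
screw3 [ 0.575  -0.0811  0.042 ] [  47.9 -224.9]
screwR0 [ 0.6084 -0.0854  0.042 ] [  81.6 -227.1]
keeper end near [ 0.5291 -0.0276  0.042 ] [  -1.1 -174.3]
keeper end rail [ 0.5459 -0.028   0.042 ] [  15.6 -173.7]
endstop inner/rail [ 0.5959 -0.0676  0.042 ] [  68.  -210.1]
endstop outer near [ 0.5065 -0.0864  0.042 ] [ -20.1 -234.4]
endstop inner near [ 0.5104 -0.0596  0.042 ] [ -17.9 -207.4]
stopEnd/keep [ 0.5278 -0.0585  0.042 ] [  -0.5 -205.2]
blank [ -0.29982602 -23.47086421] disc
```

```bash
python3 - <<'E'
from h import *
from scipy.spatial.transform import Rotation as R
s=bot.read_state(); M=R.from_rotvec(s["tcp_rot"]).as_matrix(); print(M.round(3))
z=M[:,2]; a=np.degrees(np.arctan2(z[1],z[0])); print("z heading",a, "target heading 86.35 or -93.65 -> turn",86.35-a,-93.65-a)
print(s["tool_pos"], s["wrist_force"])
o=np.array([.5356,.0585]);ey=np.array([.064,.998]);ex=np.array([.998,-.064])
t=o+ex*-.062+ey*.0645;print("shift",(t-s["tool_pos"][:2])*1000,t)
E
```

```text
[[ 0.955 -0.     0.297]
 [-0.297 -0.     0.955]
 [ 0.    -1.    -0.   ]]
z heading 72.70895186321943 target heading 86.35 or -93.65 -> turn 13.641048136780569 -166.35895186321943
[0.20060308 0.64438356 0.23526033] [-0.23674232 -0.77878259 -0.29114744]
shift [ 277.24892159 -517.5445637 ] [0.477852 0.126839]
```

```bash
python3 -m jog '[[28,-52,0,2,25],[55,-103,0,4,25],[83,-155,0,6,25],[111,-207,0,8,25],[139,-259,0,10,25],[166,-310,0,12,25],[194,-362,0,13.6,25],[222,-414,0,13.6,25],[250,-466,0,13.6,25],[277,-517,0,13.6,25]]'; python3 -m jog '[[0,0,-20,0,25],[0,0,-40,0,25],[0,0,-60,0,25],[0,0,-80,0,25],[0,0,-100,0,25],[0,0,-120,0,25],[0,0,-130,0,25],[0,0,-140,0,25],[0,0,-140,0,25],[0,0,-140,0,25]]'; python3 - <<'E'
from h import *
c=bot.read_camera("scene"); crop(c,210,100,430,280,3.3,"pics/c3.png")
c=bot.read_camera("side"); crop(c,200,140,340,275,4.4,"pics/c4.png")
s=bot.read_state(); print(s["tool_pos"],s["width"],s["wrist_force"])
for n in("side","scene"):
  c=bot.read_camera(n); print(n,[proj(c,s["tool_pos"]+[0,0,-d]).round(1).tolist() for d in (0,.012,.025,.038)])
E
```

```text
time: 1.65
tool_pos: [0.4784, 0.1257, 0.236]
tcp_rot: [-1.57, 0.05, -0.052]
wrist_force: [0.1, 0.2, -0.2]
width: 0.296
time: 2.9
tool_pos: [0.4782, 0.1276, 0.0961]
tcp_rot: [-1.57, 0.05, -0.051]
wrist_force: [0.6, -0.0, 0.3]
width: 0.294
[0.47828434 0.12763072 0.09623602] 0.2911256573874781 [-0.37249238 -0.27971088 -0.79360818]
side [[[258.6, 185.1]], [[258.6, 188.8]], [[258.6, 192.9]], [[258.7, 196.9]]]
scene [[[316.8, 175.4]], [[316.4, 178.6]], [[315.9, 181.9]], [[315.5, 185.2]]]
```

View pics/c3.png

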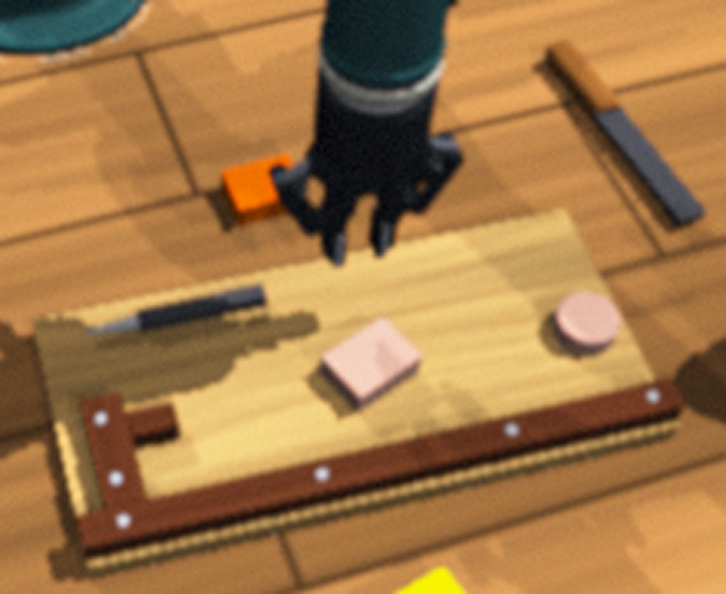

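View pics/c4.png

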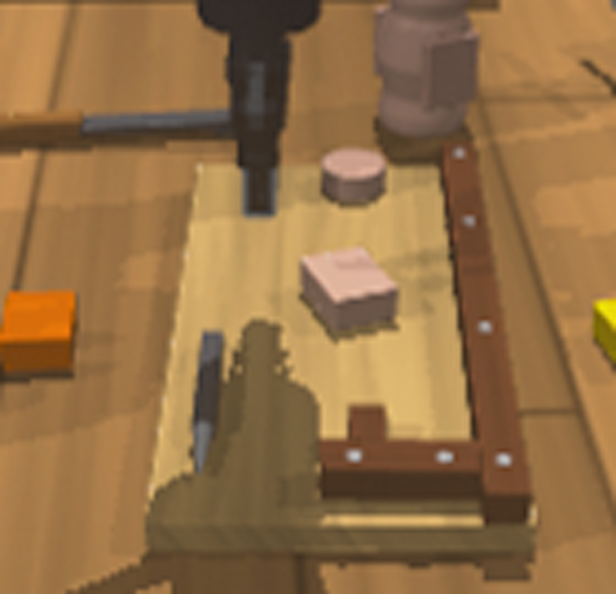

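```bash
python3 -m jog '[[0,0,-10,0,25],[0,0,-20,0,25],[0,0,-30,0,25],[0,0,-36,0,25],[0,0,-42,0,25],[0,0,-44,0,25],[0,0,-44,0,25],[0,0,-44,0,25],[0,0,-44,0,25],[0,0,-44,0,25]]'; python3 - <<'E'
from h import *
c=bot.read_camera("scene"); crop(c,270,140,380,225,7,"pics/c5.png")
k=c
c=bot.read_camera("side"); crop(c,220,150,320,225,8,"pics/c6.png")
s=bot.read_state(); T=s["tool_pos"]; print(T,s["width"],s["wrist_force"])
ey=np.array([.064,.998,0]);ex=np.array([.998,-.064,0])
for d in (.012,.018,.025): 
  for yo in (-.02,.02): print(d,yo,"side",proj(c,T+yo*ey-[0,0,d]).round(1),"scene",proj(k,T+yo*ey-[0,0,d]).round(1))
E
```

```text
time: 4.35
tool_pos: [0.4778, 0.1275, 0.0517]
tcp_rot: [-1.57, 0.05, -0.051]
wrist_force: [0.1, 0.3, 0.2]
width: 0.293
[0.47770994 0.12750913 0.05160017] 0.2929175479877404 [-0.24485537 -1.01598013 -0.68957712]
0.012 -0.02 side [[258.3 206. ]] scene [[307.2 191.2]]
0.012 0.02 side [[258.8 199.1]] scene [[322.4 188. ]]
0.018 -0.02 side [[258.3 207.8]] scene [[307.  192.6]]
0.018 0.02 side [[258.8 200.9]] scene [[322.2 189.4]]
0.025 -0.02 side [[258.3 209.9]] scene [[306.8 194.3]]
0.025 0.02 side [[258.8 202.9]] scene [[322.  191.1]]
```

View pics/c5.png

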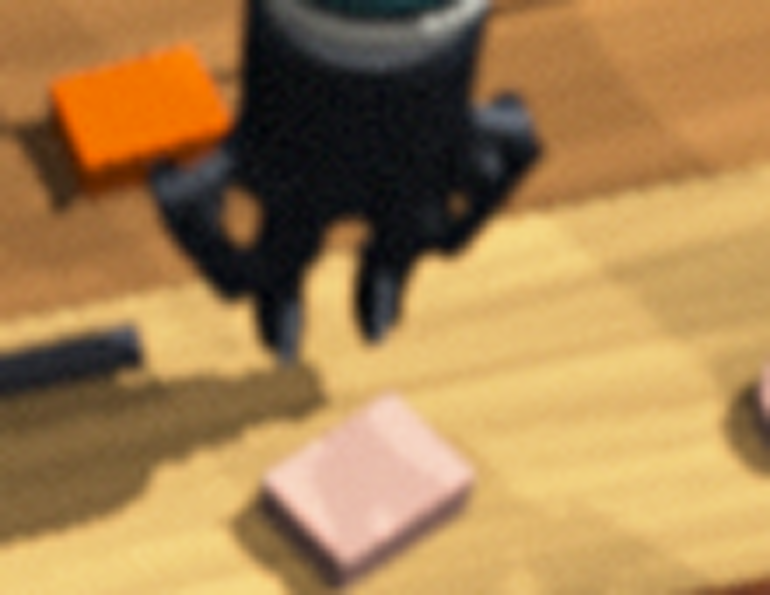

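View pics/c6.png

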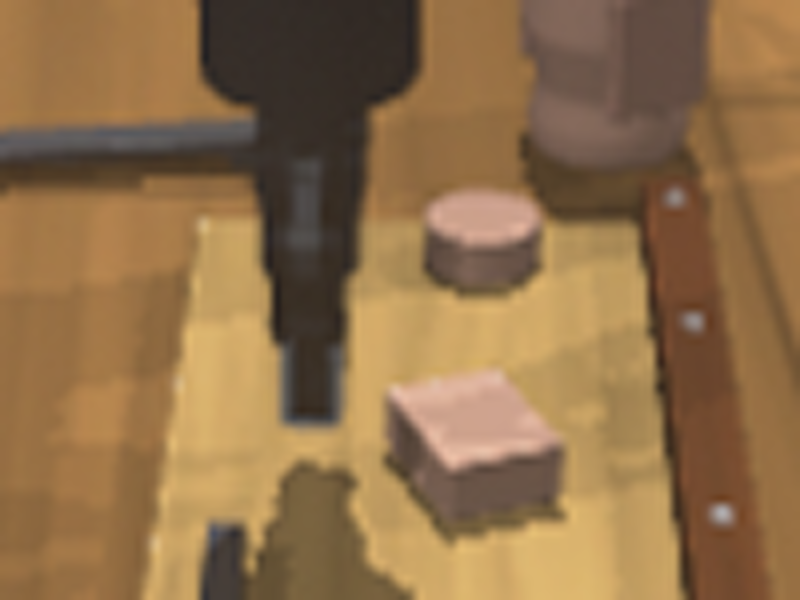

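```bash
python3 -m jog '[[0,0,-2,0,25],[0,0,-4,0,25],[0,0,-5,0,25],[0,0,-6,0,25],[0,0,-7,0,25],[0,0,-7,0,25],[0,0,-7,0,25],[0,0,-7,0,25],[0,0,-7,0,25],[0,0,-7,0,25]]'; python3 - <<'E'
from h import *
c=bot.read_camera("scene"); crop(c,270,140,380,225,7,"pics/c7.png")
c=bot.read_camera("side"); crop(c,220,150,320,225,8,"pics/c8.png")
E
```

```text
time: 5.7
tool_pos: [0.4777, 0.1275, 0.0445]
tcp_rot: [-1.57, 0.051, -0.051]
wrist_force: [0.9, 0.3, -0.2]
width: 0.291
```

View pics/c8.png

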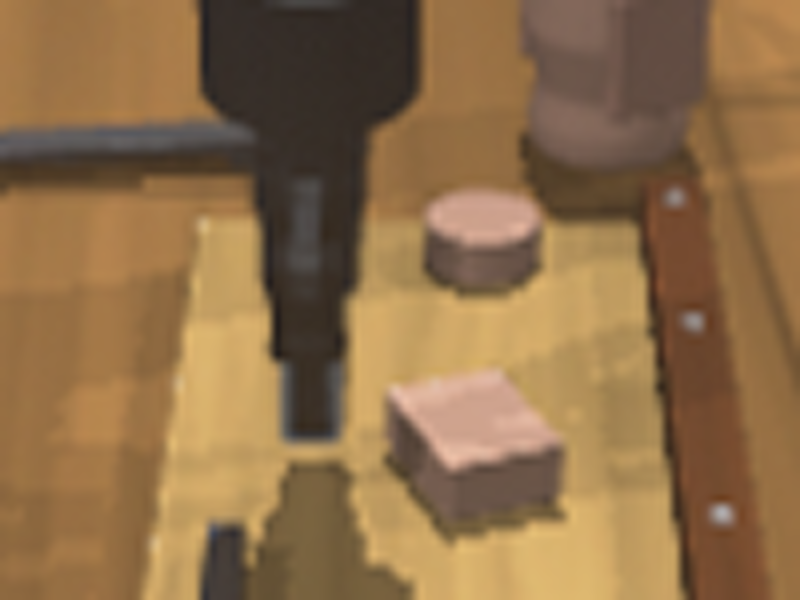

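```bash
python3 -m jog '[[4,0,-3,0,25],[10,-0.6,-3,0,25],[16,-1,-3,0,25],[22,-1.4,-3,0,25],[28,-1.8,-3,0,25],[34,-2.2,-3,0,25],[40,-2.6,-3,0,25],[46,-3,-3,0,25],[52,-3.3,-3,0,25],[58,-3.7,-3,0,25]]'; python3 - <<'E'
from h import *
c=bot.read_camera("scene"); crop(c,210,130,430,280,3.6,"pics/c9.png")
c=bot.read_camera("side"); crop(c,220,150,330,275,4.8,"pics/c10.png")
E
```

```text
time: 7.05
tool_pos: [0.5357, 0.1237, 0.0414]
tcp_rot: [-1.57, 0.051, -0.05]
wrist_force: [-1.9, -0.2, 1.6]
width: 0.293
```

View pics/c9.png

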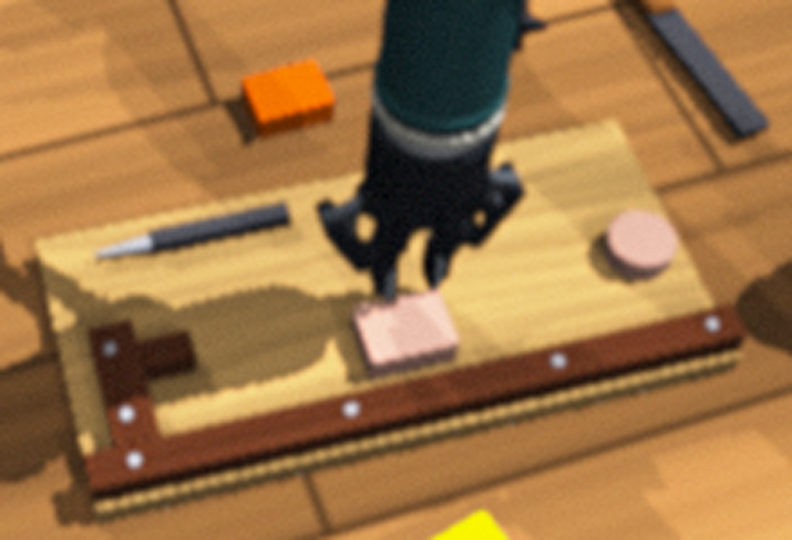

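View pics/c10.png

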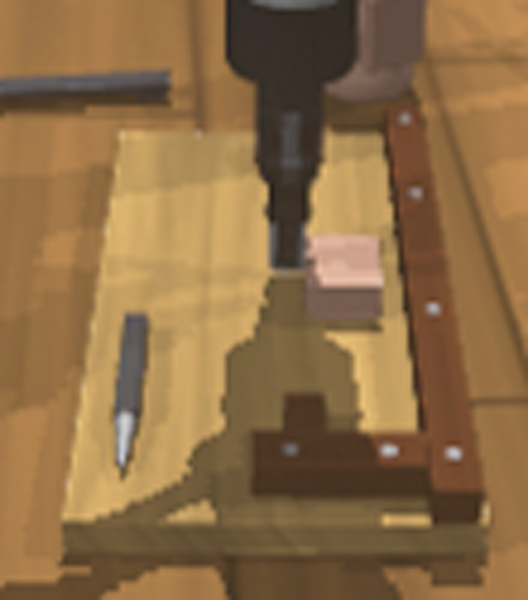

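```bash
python3 -m jog '[[3,-0.2,0,0,25],[6,-0.4,0,0,25],[9,-0.6,0,0,25],[12,-0.8,0,0,25],[14,-0.9,0,0,25],[15,-1,0,0,25],[16,-1,0,0,25],[17,-1.1,0,0,25],[18,-1.1,0,0,25],[18,-1.1,0,0,25]]'; python3 - <<'E'
from h import *
c=bot.read_camera("scene"); crop(c,210,130,430,280,3.6,"pics/c11.png")
c=bot.read_camera("side"); crop(c,220,150,330,275,4.8,"pics/c12.png")
E
```

```text
time: 8.4
tool_pos: [0.5511, 0.1227, 0.0413]
tcp_rot: [-1.571, 0.055, -0.046]
wrist_force: [-9.7, 0.5, 6.5]
width: 0.296
```

View pics/c11.png

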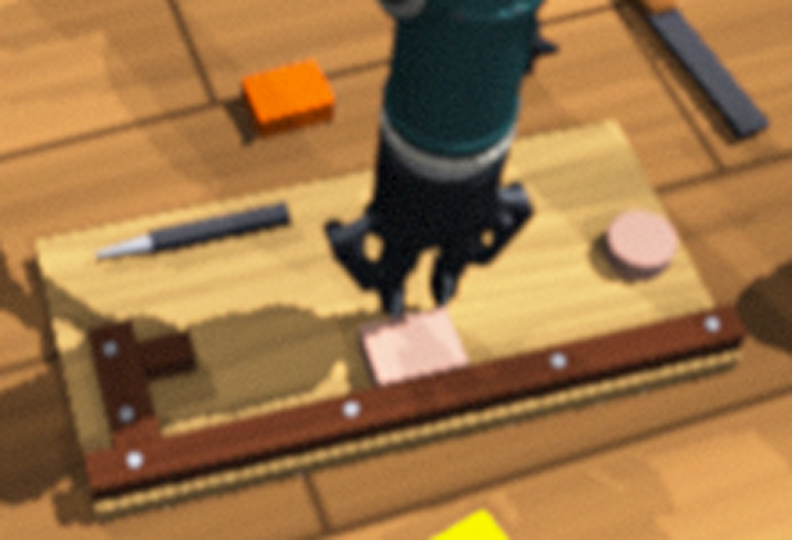

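View pics/c12.png

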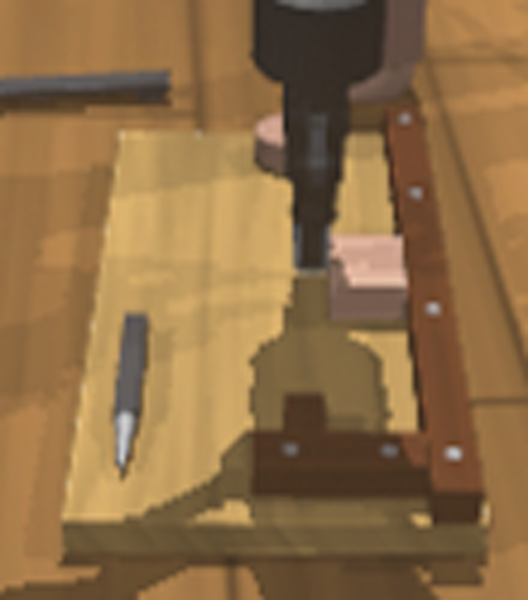

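```bash
python3 -m jog '[[-4,0,0,0,25],[-15,1,0,0,25],[-20,1,15,0,15],[-20,1,35,0,0],[-20,1,60,0,0],[-20,1,70,0,0],[-20,1,70,0,0],[-20,1,70,0,0],[-20,1,70,0,0],[-20,1,70,0,0]]'; python3 - <<'E'
from m import *
c=bot.read_camera("scene"); m,cs=blanktop(c,roi=(225,150,425,275))
W=ray(c,cs[0].reshape(-1,2),0.044); r=cv2.minAreaRect((W[:,:2]*1000).astype(np.float32)); print(r,cs[0].reshape(-1,2).mean(0))
C=np.array(r[0])/1000-[.5356,.0585]; print("jig",C@[.998,-.064],C@[.064,.998])
crop(c,210,130,430,280,3.6,"pics/c13.png")
E
```

```text
time: 9.75
tool_pos: [0.5331, 0.1236, 0.1106]
tcp_rot: [-1.571, 0.052, -0.049]
wrist_force: [-0.5, 0.2, -0.2]
width: -0.002
((586.4495849609375, 107.59722900390625), (58.24168395996094, 44.570682525634766), 86.9844741821289) [324.04054054 226.31081081]
jig 0.04760566313476563 0.052253407983398434
```

View pics/c13.png

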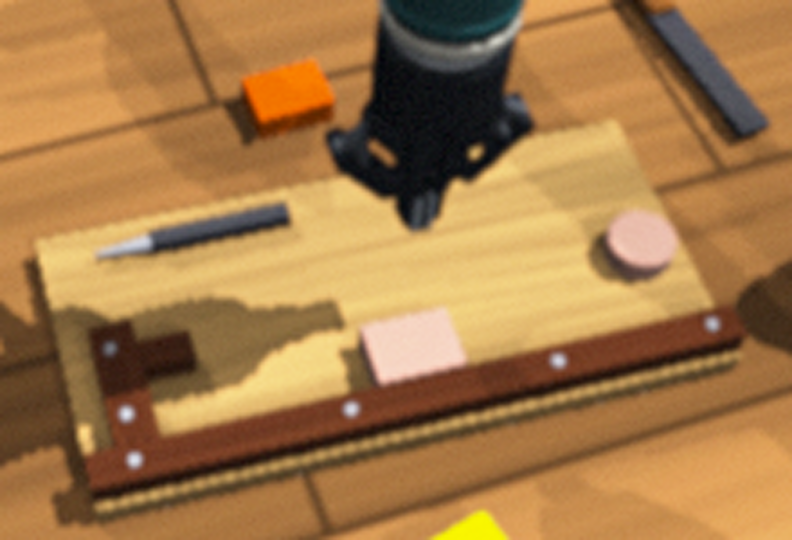

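```bash
python3 -m jog '[[14,12,0,0,0],[28,23,0,0,0],[43,35,0,0,0],[57,46,0,0,0],[57,46,-12,0,0],[57,46,-25,0,0],[57,46,-38,0,0],[57,46,-48,0,0],[57,46,-52,0,0],[57,46,-52,0,0]]'; python3 - <<'E'
from h import *
c=bot.read_camera("scene"); crop(c,280,140,400,240,6.6,"pics/c14.png");k=c
c=bot.read_camera("side"); crop(c,230,130,330,225,6.3,"pics/c15.png")
T=bot.read_state()["tool_pos"]
for d in (.012,.018,.025,.032): print(d,"side",proj(c,T-[0,0,d]).round(1),"scene",proj(k,T-[0,0,d]).round(1))
E
```

```text
time: 11.05
tool_pos: [0.5904, 0.1695, 0.0592]
tcp_rot: [-1.57, 0.051, -0.05]
wrist_force: [0.2, -0.7, 1.0]
width: 0.006
0.012 side [[296.  192.3]] scene [[349.4 219.6]]
0.018 side [[295.9 194.1]] scene [[349. 221.]]
0.025 side [[295.8 196.1]] scene [[348.5 222.6]]
0.032 side [[295.7 198.1]] scene [[348.1 224.1]]
```

View pics/c14.png

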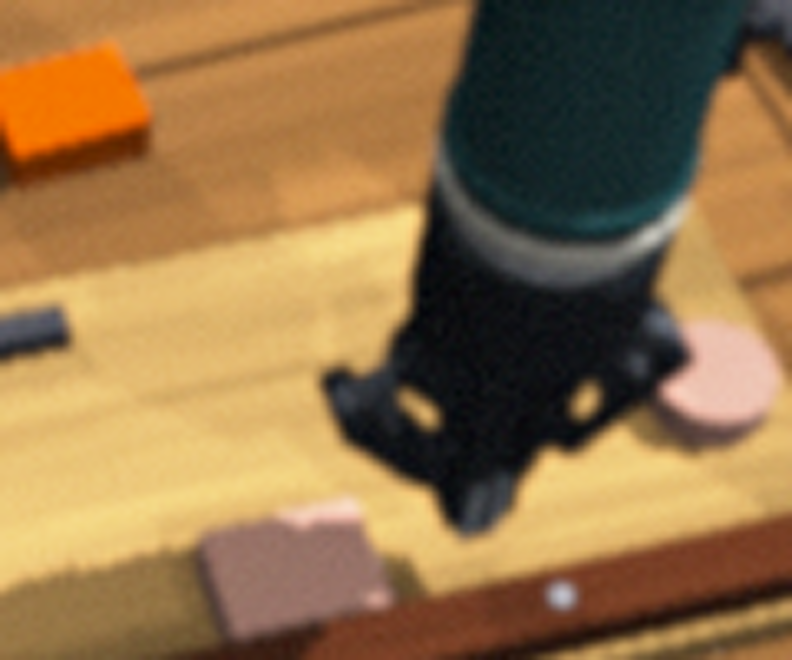

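View pics/c15.png

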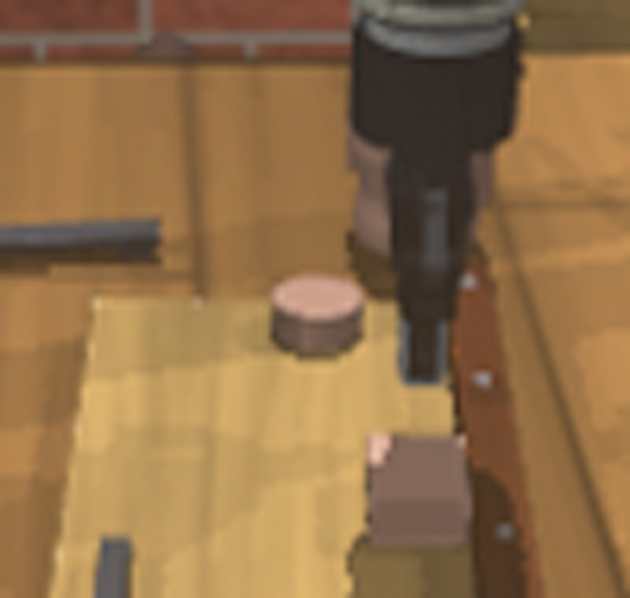

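```bash
python3 -m jog '[[0,0,-4,0,0],[0,0,-8,0,0],[0,0,-10,0,0],[0,0,-11,0,0],[0,0,-12,0,0],[0,0,-13,0,0],[0,0,-13,0,0],[0,0,-13,0,0],[0,0,-13,0,0],[0,0,-13,0,0]]'; python3 - <<'E'
from h import *
c=bot.read_camera("scene"); crop(c,280,140,400,240,6.6,"pics/c16.png")
c=bot.read_camera("side"); crop(c,250,150,330,225,8,"pics/c17.png")
E
```

```text
time: 12.4
tool_pos: [0.5907, 0.1697, 0.0466]
tcp_rot: [-1.57, 0.05, -0.051]
wrist_force: [-0.1, 0.1, 0.3]
width: -0.001
```

View pics/c17.png

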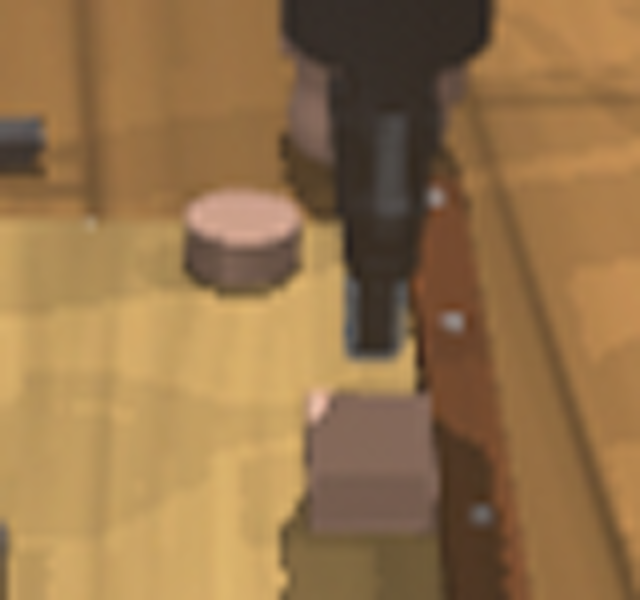

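View pics/c16.png

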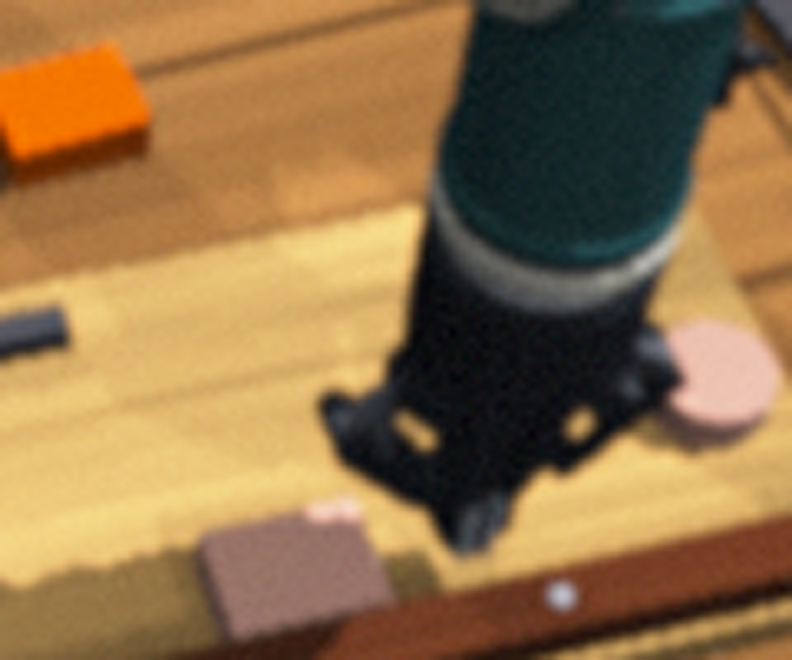

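```bash
python3 -m jog '[[-3,0,-1,0,0],[-4,-8,-2,0,0],[-4.4,-16,-2,0,0],[-4.6,-24,-2,0,0],[-4.9,-32,-2,0,0],[-5.1,-40,-2,0,0],[-5.4,-48,-2,0,0],[-5.6,-56,-2,0,0],[-5.9,-64,-2,0,0],[-6.2,-70,-2,0,0]]'; python3 - <<'E'
from h import *
c=bot.read_camera("scene"); crop(c,210,130,430,280,3.6,"pics/c18.png")
c=bot.read_camera("side"); crop(c,240,170,340,275,5.7,"pics/c19.png")
E
```

```text
time: 13.75
tool_pos: [0.5839, 0.0995, 0.0443]
tcp_rot: [-1.57, 0.051, -0.05]
wrist_force: [-2.2, 2.9, 0.6]
width: -0.001
```

View pics/c18.png

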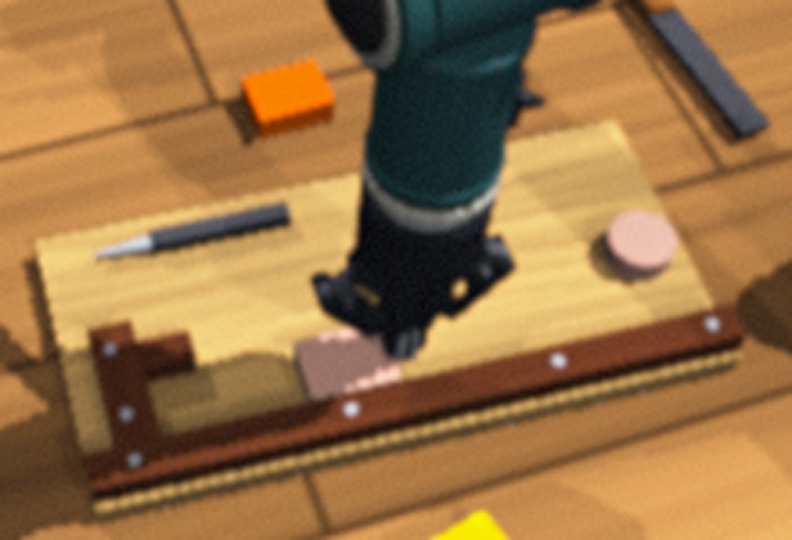

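View pics/c19.png

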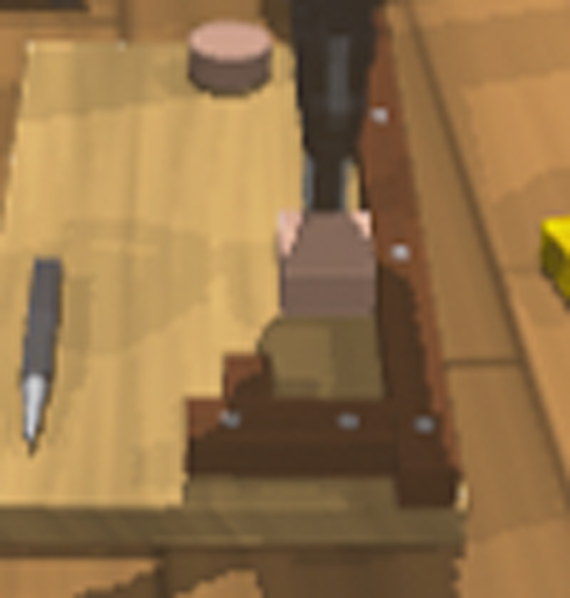

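```bash
python3 -m jog '[[-0.3,-8,0,0,0],[-0.6,-16,0,0,0],[-0.9,-24,0,0,0],[-1.2,-32,0,0,0],[-1.5,-40,0,0,0],[-1.8,-48,0,0,0],[-2.1,-55,0,0,0],[-2.4,-62,0,0,0],[-2.7,-68,0,0,0],[-3,-73,0,0,0]]'; python3 - <<'E'
from h import *
c=bot.read_camera("scene"); crop(c,210,160,350,280,5.6,"pics/c20.png")
c=bot.read_camera("side"); crop(c,240,170,340,275,5.7,"pics/c21.png")
E
```

```text
time: 15.1
tool_pos: [0.5805, 0.027, 0.0444]
tcp_rot: [-1.569, 0.053, -0.05]
wrist_force: [-3.7, 6.5, 2.8]
width: -0.001
```

View pics/c20.png

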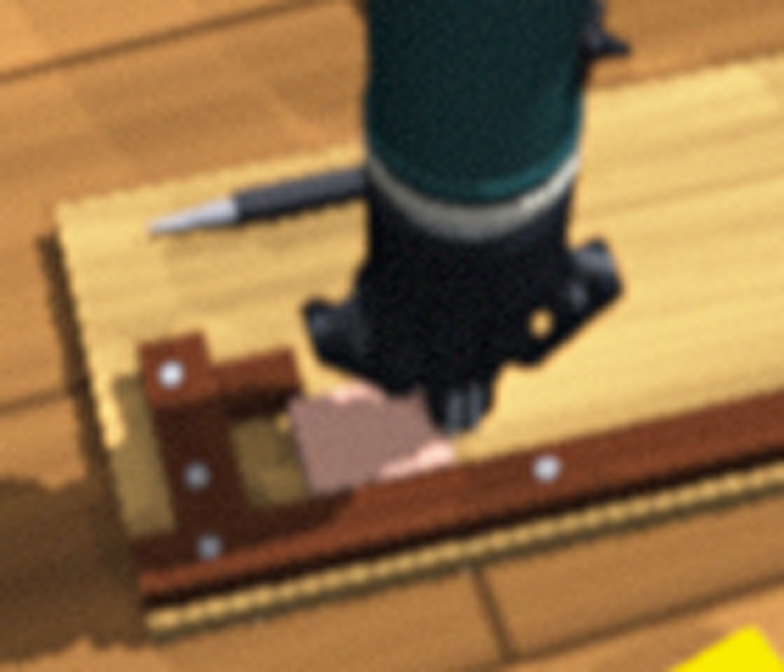

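View pics/c21.png

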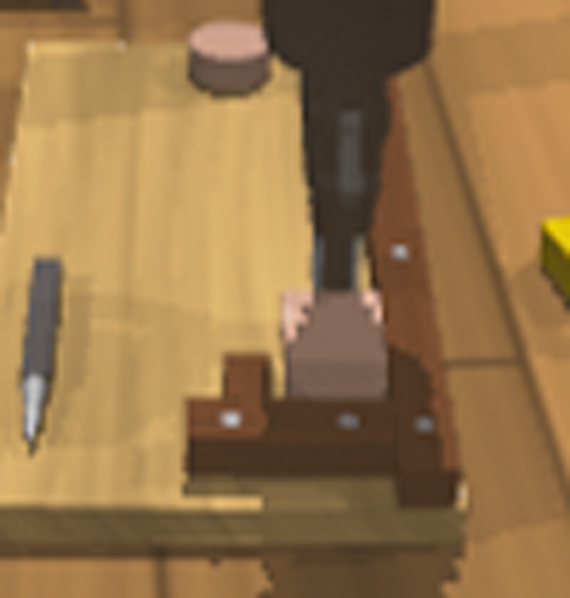

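```bash
python3 -m jog '[[-0.2,-4,0,0,0],[-0.4,-8,0,0,0],[-0.6,-11,0,0,0],[-0.7,-13,0,0,0],[-0.8,-15,0,0,0],[-0.8,-16,0,0,0],[-0.8,-17,0,0,0],[-0.8,-18,0,0,0],[-0.8,-19,0,0,0],[-0.8,-20,0,0,0]]'; python3 - <<'E'
from h import *
c=bot.read_camera("scene"); crop(c,210,160,350,280,5.6,"pics/c22.png")
E
```

```text
time: 16.45
tool_pos: [0.5801, 0.0071, 0.0444]
tcp_rot: [-1.57, 0.052, -0.05]
wrist_force: [-2.8, 4.9, 1.7]
width: -0.003
```

View pics/c22.png

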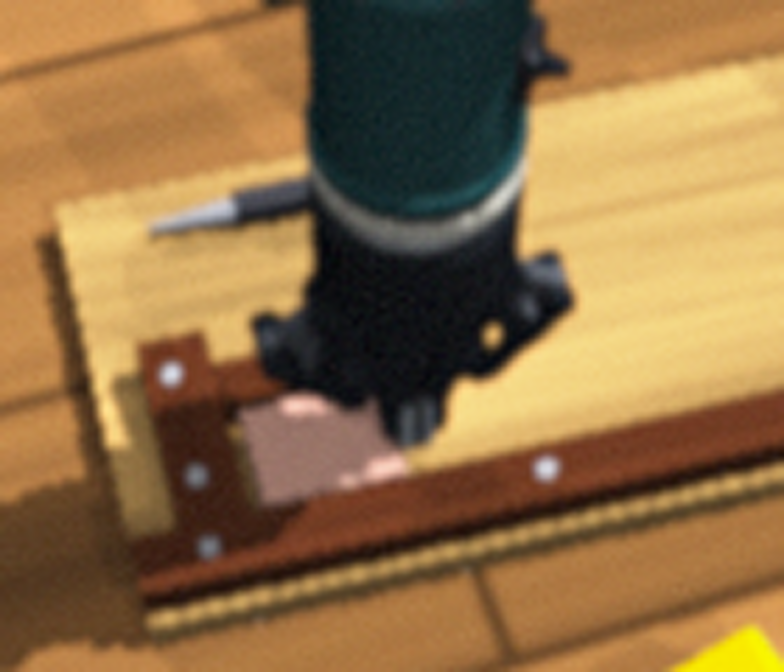

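```bash
python3 -m jog '[[0,-1,0,0,0],[0,-2,0,0,0],[0,-3,0,0,0],[-0.1,-4,0,0,0],[-0.1,-5,0,0,0],[-0.1,-6,0,0,0],[-0.1,-7,0,0,0],[-0.1,-8,0,0,0],[-0.1,-8,0,0,0],[-0.1,-8,0,0,0]]'; python3 - <<'E'
from h import *
c=bot.read_camera("scene"); crop(c,210,160,350,280,5.6,"pics/c23.png")
E
```

```text
time: 17.75
tool_pos: [0.5809, 0.0013, 0.0447]
tcp_rot: [-1.566, 0.051, -0.052]
wrist_force: [0.4, 11.4, 0.5]
width: 0.002
```

View pics/c23.png

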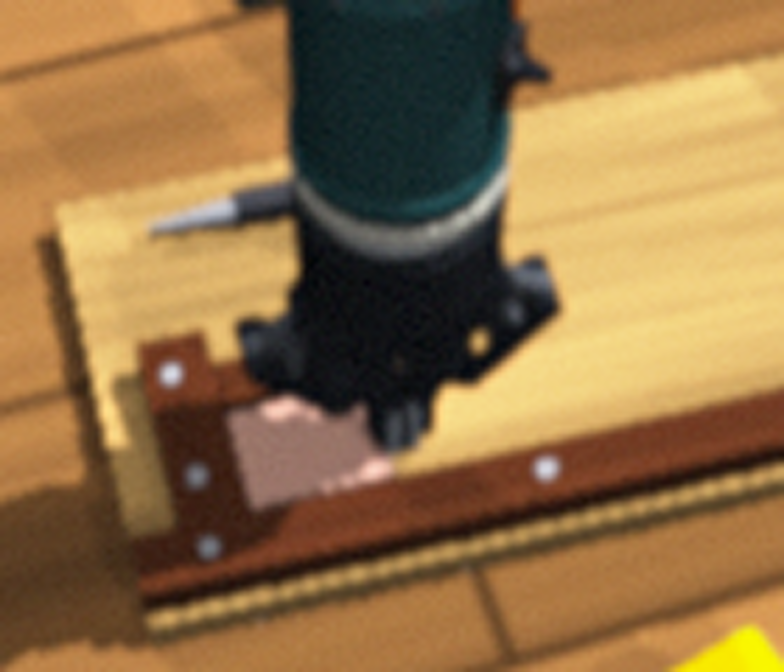

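```bash
python3 -m jog '[[0.1,2,0,0,0],[0.3,6,0,0,0],[0.7,12,0,0,0],[1.3,20,0,0,0],[1.6,25,20,0,0],[1.6,25,50,0,0],[-20,50,90,0,0],[-60,90,110,0,0],[-100,130,120,0,0],[-110,150,120,0,0]]'; python3 - <<'E'
from m import *
c=bot.read_camera("scene"); crop(c,210,160,350,280,5.6,"pics/c24.png")
m,cs=blanktop(c,lo=95,roi=(240,215,300,265))
for q in cs[:2]:
  W=ray(c,q.reshape(-1,2),0.044); r=cv2.minAreaRect((W[:,:2]*1000).astype(np.float32)); print(r,q.reshape(-1,2).mean(0))
  C=np.array(r[0])/1000-[.5356,.0585]; print("jig",C@[.998,-.064],C@[.064,.998])
c=bot.read_camera("side"); crop(c,240,170,340,275,5.7,"pics/c25.png")
E
```

```text
time: 19.05
tool_pos: [0.4694, 0.1505, 0.1673]
tcp_rot: [-1.569, 0.047, -0.052]
wrist_force: [0.6, 0.2, 0.1]
width: -0.0
((575.3657836914062, -34.11140823364258), (59.51078414916992, 50.344730377197266), 86.73846435546875) [264.02469136 239.30864198]
jig 0.045613382250976574 -0.0898811752609253
((609.0108032226562, -85.1424331665039), (8.885553359985352, 12.497420310974121), 73.95769500732422) [246.84615385 257.23076923]
jig 0.08245709733886719 -0.1386568568939209
```

View pics/c24.png

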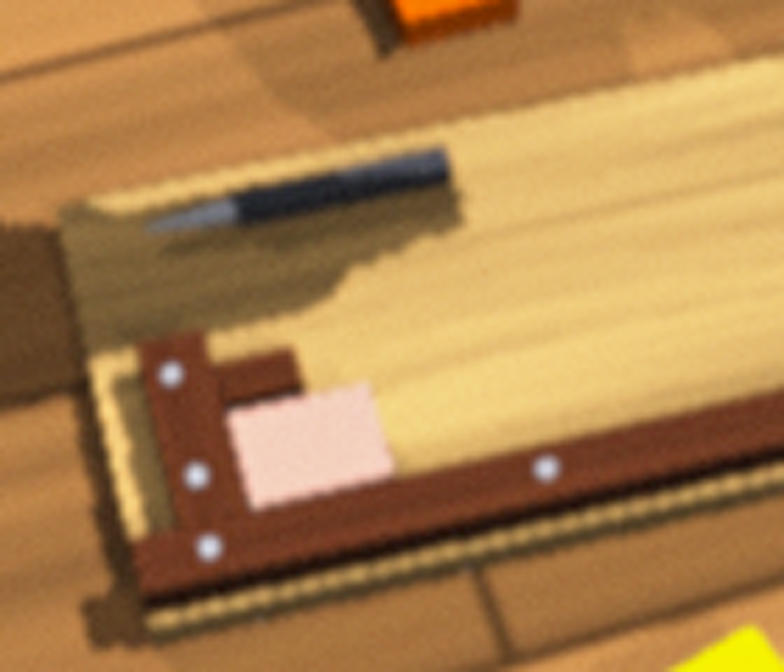

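View pics/c25.png

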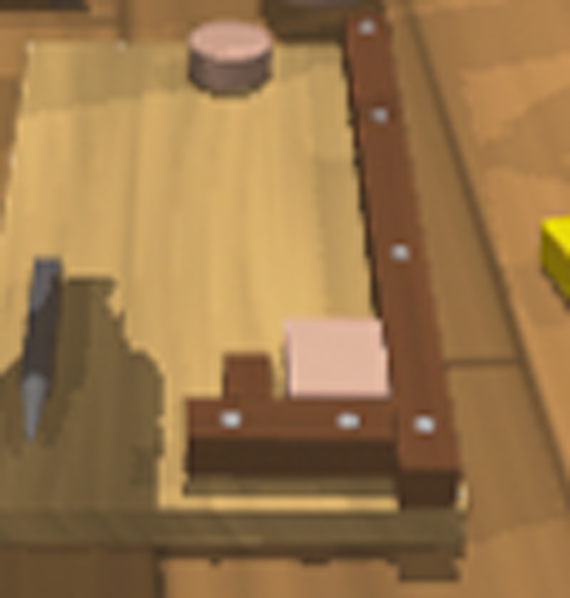

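```bash
python3 - <<'E'
from m import *
c=bot.read_camera("scene"); crop(c,245,220,285,255,18,"pics/c26.png")
for lo in (150,180):
  m,cs=blanktop(c,lo=lo,roi=(240,215,300,265)); q=cs[0]
  W=ray(c,q.reshape(-1,2),0.044); r=cv2.minAreaRect((W[:,:2]*1000).astype(np.float32)); print(r)
  C=np.array(r[0])/1000-[.5356,.0585]; print("jig",C@[.998,-.064],C@[.064,.998])
c=bot.read_camera("side"); crop(c,280,215,325,250,16,"pics/c27.png")
E
```

```text
((575.892578125, -34.27781677246094), (59.27754592895508, 47.42363739013672), 87.60884094238281)
jig 0.04614977324218759 -0.09001353613891601
((576.0306396484375, -33.722564697265625), (58.8185920715332, 45.78980255126953), 86.45634460449219)
jig 0.04625202250976564 -0.08945055863037109
```

View pics/c26.png

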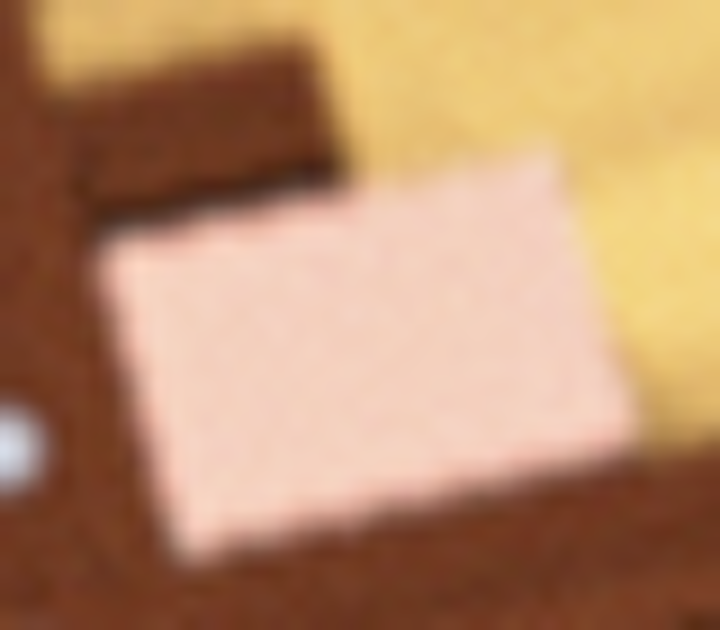

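View pics/c27.png

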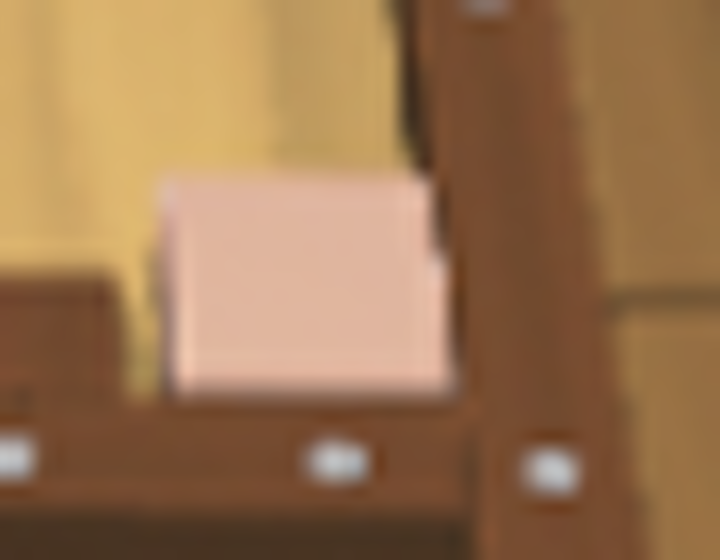

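The blank is in the corner, but the side crop shows a thin dark sliver between it and the rail, at about crop (455,300). I'll nudge it gently onto the rail at its exposed end to be sure.

```bash
python3 -m jog '[[15,-40,0,0,0],[29,-80,0,0,0],[44,-120,0,0,0],[58,-158,0,0,0],[58,-158,-30,0,0],[58,-158,-60,0,0],[58,-158,-85,0,0],[58,-158,-95,0,0],[58,-158,-95,0,0],[58,-158,-95,0,0]]'; python3 - <<'E'
from h import *
c=bot.read_camera("scene"); crop(c,210,160,350,280,5.6,"pics/c28.png")
c=bot.read_camera("side"); crop(c,240,170,340,275,5.7,"pics/c29.png")
E
```

```text
time: 20.5
tool_pos: [0.5297, -0.0097, 0.0707]
tcp_rot: [-1.57, 0.049, -0.052]
wrist_force: [-0.4, -0.5, -0.1]
width: 0.002
```

View pics/c28.png

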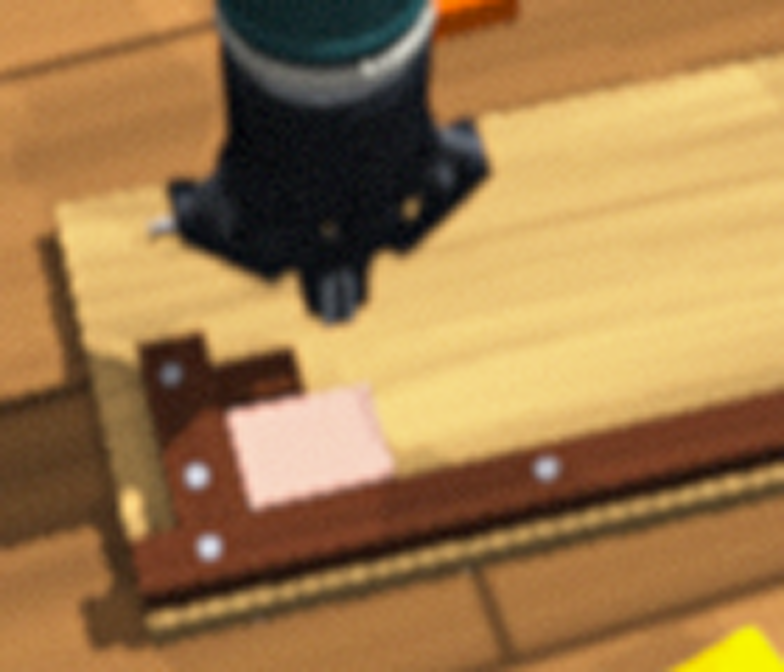

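View pics/c29.png

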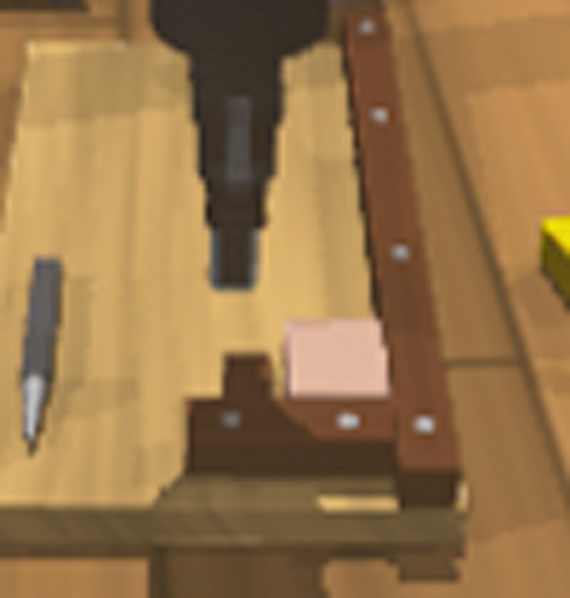

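```bash
python3 -m jog '[[0,3,-10,0,0],[0,3,-20,0,0],[0,3,-26,0,0],[2,3,-26,0,0],[4,2.8,-26,0,0],[6,2.7,-26,0,0],[8,2.5,-26,0,0],[9,2.5,-26,0,0],[10,2.4,-26,0,0],[11,2.4,-26,0,0]]'; python3 - <<'E'
from h import *
c=bot.read_camera("scene"); crop(c,210,160,350,280,5.6,"pics/c30.png")
c=bot.read_camera("side"); crop(c,265,205,325,250,13,"pics/c31.png")
E
```

```text
time: 21.85
tool_pos: [0.5396, -0.0069, 0.0435]
tcp_rot: [-1.57, 0.051, -0.051]
wrist_force: [0.6, -0.4, -0.0]
width: -0.0
```

View pics/c30.png

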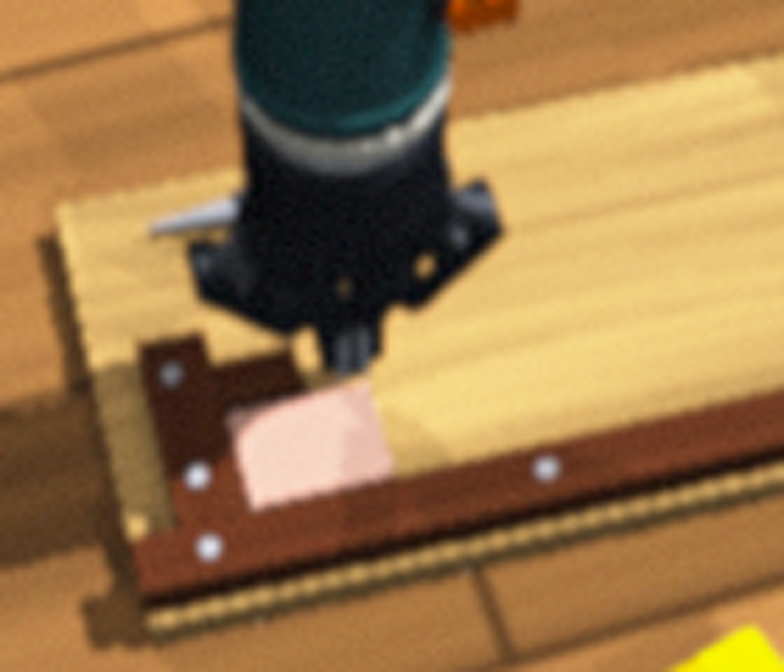

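View pics/c31.png

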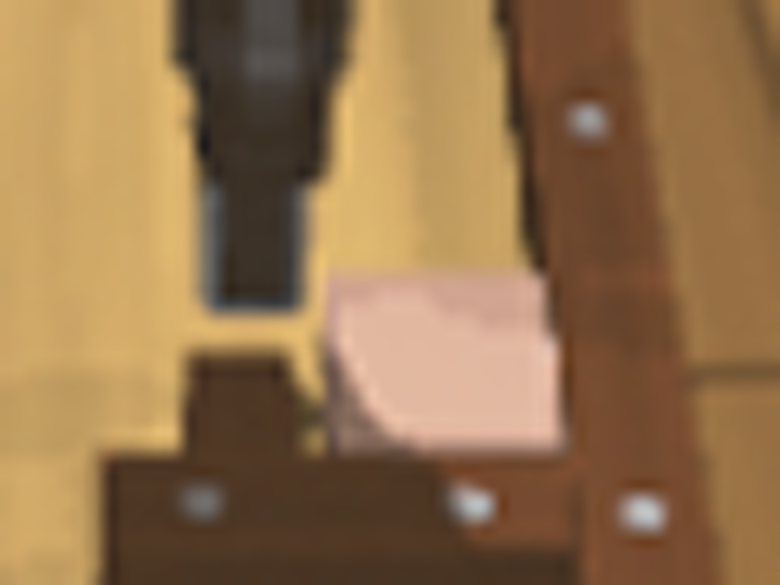

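```bash
python3 -m jog '[[1,-0.1,0,0,0],[2,-0.1,0,0,0],[3,-0.2,0,0,0],[4,-0.3,0,0,0],[5,-0.3,0,0,0],[6,-0.4,0,0,0],[7,-0.4,0,0,0],[8,-0.5,0,0,0],[8,-0.5,0,0,0],[8,-0.5,0,0,0]]'
```

```text
time: 23.2
tool_pos: [0.5433, -0.0071, 0.0428]
tcp_rot: [-1.57, 0.058, -0.043]
wrist_force: [-11.1, 0.9, 8.8]
width: 0.0
```

```bash
python3 -m jog '[[-3,0,0,0,0],[-10,0.5,0,0,0],[-18,1,0,0,0],[-18,5,30,0,0],[-18,10,70,0,0],[-30,50,120,0,0],[-50,90,140,0,0],[-70,130,140,0,0],[-80,150,140,0,0],[-80,150,140,0,0]]'; python3 - <<'E'
from m import *
c=bot.read_camera("scene"); crop(c,240,215,290,260,15,"pics/c32.png")
for lo in (150,180):
  m,cs=blanktop(c,lo=lo,roi=(240,215,300,265)); q=cs[0]
  W=ray(c,q.reshape(-1,2),0.044); r=cv2.minAreaRect((W[:,:2]*1000).astype(np.float32)); print(r)
  C=np.array(r[0])/1000-[.5356,.0585]; print("jig",C@[.998,-.064],C@[.064,.998])
c=bot.read_camera("side"); crop(c,280,215,325,250,16,"pics/c33.png")
E
```

```text
time: 24.45
tool_pos: [0.4668, 0.1437, 0.1837]
tcp_rot: [-1.57, 0.048, -0.049]
wrist_force: [-0.4, 0.3, -0.1]
width: -0.001
((576.1825561523438, -34.17791748046875), (60.0067138671875, 47.00325393676758), 85.91756439208984)
jig 0.046432777758789054 -0.08989527805175782
((575.92236328125, -33.808998107910156), (58.349369049072266, 46.170623779296875), 87.58988952636719)
jig 0.0461494944335938 -0.08954374886169433
```

View pics/c32.png

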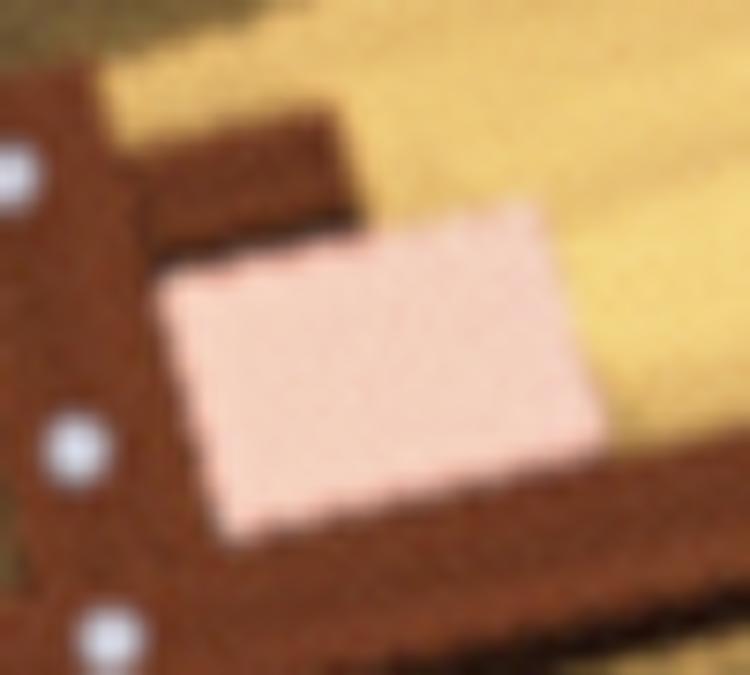

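View pics/c33.png

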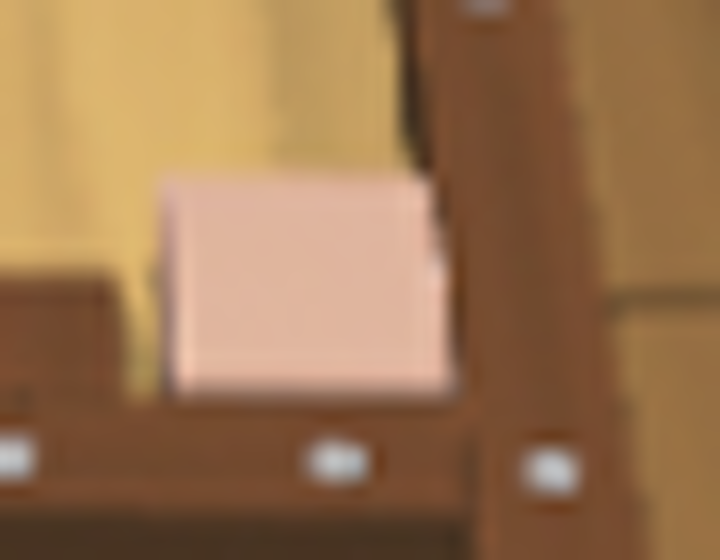

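```bash
python3 - <<'E'
from workcell import bot
import cv2
c=bot.read_camera("scene"); cv2.imwrite("pics/fin.png",c["pixels"][:,:,::-1])
print(bot.finish_job())
E
```

```text
the job is handed in; nothing more can be done
None
```

View pics/fin.png

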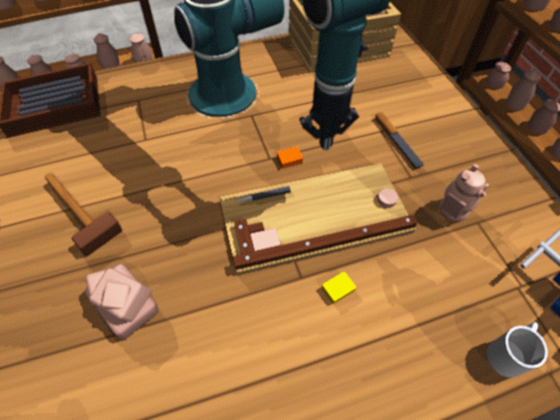

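The blank is in the corner pocket against the rail and the end stop. I handed the job in at about 24.5 s with the arm clear of everything.

- **Moves:** I pushed the blank straight over with two slightly spread fingertips until it lay flat on the rail, at jig y of about 52 mm. Then I slid it along the rail with the fingers shut until it met the end stop. A last light sideways push pressed it onto the rail. It was only pushed, never lifted or tipped.
- **Forces:** The wrist readings at the end of each move stayed under 15 N, with about 11 N at the end stop and about 14 N in the sideways push.
- **Final position:** The last measurement put the centre at jig (46.3, -89.7) mm, against (47.5, -90) when seated. Its angle was parallel to the rail within about 1°.
- **One check that disagreed:** The x reading is about 1.2 mm short, and the side view shows a thin dark sliver beside the rail. The sideways push met firm resistance and changed neither. I took both to be calibration error, but a gap of about 1 mm is not ruled out.
- **Everything else:** The other objects look unmoved in the final picture; I judged that by eye and did not measure them.

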